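# Torque the plug of a reaction vessel until the wrench clicks

## Robot

A 6-joint arm with a two-finger parallel gripper is mounted at the origin on a cart in front of the work surface, level with it; the furniture and walls round the work are solid. World frame = base frame: x ahead of the robot, y to its left, z up, the work surface at z = 0. Lengths are in m, angles in rad, forces in N, time in s.
With the tool pointing down it reaches from about 0.275 to 0.75 m from the base axis. Payload 10.2 kg.
Tool frame: the origin (TCP) lies at the very end of the fingers, on their centre line; the grasp point (between the pads) lies 19 mm behind it; y points along the fingers, x is the direction in which the jaws open and shut, and the axes are right-handed (so a half turn about y gives the same grasp; the last joint's range is limited). The gripper opens to 85 mm and grips with 20 to 120 N. Pads are 22 mm wide; open, the fingers measure 114 mm over their backs; the gripper's body (76 mm by 85 mm) begins 54 mm behind the grasp point. The pads swing forward as they close: fully open they stand 13 mm farther back than shut.
Start: joints at [1.001, 0.313, 1.498, -0, 1.331, -0.223], TCP at [0.178, 0.494, 0.231] pointing down, gripper open.
Joint ranges: [-2.94, 2.94], [-0.97, 2.17], [0.19, 2.56], [-1.23, 4.37], [0.02, 3.11], [-2.88, 2.88]. Speed limits (rad/s): [2.39, 2.39, 3.01, 3.14, 3.14, 3.14].

## Interface

Orientations are given as a unit quaternion [w, x, y, z].
In Python, from rig import monitor, capture, camera_model, manip gives the robot as it stands.
- The arm moves only by the tool apply_moves, never from a script. Its argument "moves" is a list of rows, each an object with "delta_pos": the shift along the world's x, y, z in cm, a list of three; "delta_rot": the turn, a rotation vector about the world's x, y, z in rad, a list of three; "grip": the closure, from 0 (fully open) to 1 (shut). A call has 1 to 8 rows; each row is the pose to reach, as a shift and turn from the pose commanded when the call began; what a row does not reach only later rows make up. A row lasts 1/10 s, in which the tool goes at most 50 mm and 8.59 degrees, less where a joint would pass 70% of its speed; a pose out of reach is approached as far as the arm can. A call with a gripper value outside its range is refused whole. The fingers move at their own pace and stop on an object; the grip force is fixed at half the most. Time passes only in rows, so rows that repeat a pose let the fingers close. It gives the time, the measured TCP pose, the force and the opening at its end, in the units of the state.
- monitor.observe(): the state, without advancing time (a new reading comes with each control period).
- capture(name): name is "scene" or "top"; returns (picture, depth): 480x640x3 uint8, red, green, blue; 480x640 float32, m along the optical axis (not along the pixel's ray), 0 where there is no reading.
- camera_model(name): a dict with "fx", "fy", "cx", "cy" (pixels), "dist_coeffs" ([k1, k2, p1, p2, k3] as OpenCV has them; the pictures are not rectified), "R" (3x3) and "t" (3): a world point X has camera coordinates R X + t. Camera axes: x right, y down, z forward; pixel columns grow to the right and rows downward; lengths in m; the calibration is good to about 2 mm. A picture is of the moment at which its call begins. camera_model takes no time and is no camera call.
- manip.sign_off(): hands the job in, once; it reports no verdict.
The state is a dict: "clock": time; "qpos": joint angles; "joint_vel": joint speeds; "tau": joint torques, N m; "tool_pos": TCP position; "orientation": TCP orientation; "ft_force": force on the tool from outside, world axes, zero at the start; "moment": the same for the moment, N m; "gripper_width": finger opening in m.
Only numpy, scipy, OpenCV 4.12 (cv2) and the standard library are available. Lean on these libraries where they do the work, as an engineer would, in place of code of your own. Each camera call takes 0.05 s, during which the arm holds its last target. There are 200 camera calls.

## Task

Take the click wrench with the red grip off the blue mat, fit its square socket fully down over the square head of the closure plug on the steel reaction vessel, and tighten the plug clockwise (seen from above) until the wrench breaks over with a click; stop at once, well before the handle runs against its stop. Then lift the wrench off without unscrewing the plug, lay it flat on the blue mat again and let go. Leave the small jar, the timer and the marker where they are.

Things in the scene. Friction and masses are not known exactly. Their poses are not given: they have to be found in the camera images.
- wrench_head (a point): Loose click wrench, 0.37 to 0.53 kg, 232 mm long. Point at the centre of its square socket. z up, +x along the handle, away from the head. Socket: dark block 50 x 50 x 24 mm under a steel disc (62 mm across, 8 mm thick), open below, 34.5 x 34.5 mm wide, 24 mm deep, 4 mm chamfer at the mouth, sides parallel to x and y. Underside 12 mm below this point, disc top 20 mm above.
- wrench_grip (a point): Centre of the wrench's red grip: bar 22 mm wide (y), 22 mm high, 92 mm long along x, 140 mm from the socket's centre along +x and 12 mm higher (24 mm above the wrench's underside, with 13 mm of air below it when the wrench lies on the mat). Same axes as wrench_head.
- wrench_foot (a point): Lowest point of the dark wheel (48 mm across, fixed to the handle's end, 187 to 201 mm from the socket's axis), on which the lying wrench rests as on a foot, level with the socket's underside. Same axes. The socket is greased, but it binds on the plug if it is lifted while still loaded or tilted: turn back until it is free, then lift straight.
- wrench_socket (a joint): Break-over angle, rad: turn of the handle, clockwise, past the socket, about the socket's axis. 0 (down to -0.01) at rest. Rigid up to 1.5 N m about that axis (up to 11 N across the grip, less where the hand takes moment); then it breaks over: the torque falls steadily, to 0.9 N m at 0.085 and 0.5 at 0.14. That drop is the click; it counts from 0.085. Hard stop at 0.2. Springs back when unloaded. Solid anticlockwise.
- plug_head (a point): Closure plug on top of the vessel. Point on its axis, 12 mm above its round flange (54 mm across): meets wrench_head when the wrench sits fully down on the flange. Square head 32 x 32 mm, 22 mm high, top 10 mm above this point, sides parallel to x and y, z up. Flange top 85 mm above the worktop. The socket has 0.08 rad of play on it each way.
- plug_dot (a point): Red dot on top of the plug's head, 12 mm from its axis along the plug's x. The plug turns clockwise seen from above, drag 0.15 N m, through 0.5 to 0.8 rad until it is home; this cannot be seen, only felt: it stops and the wrench takes up load. At the start the dot is on the vessel's +y side of its x axis, when home on the -y side.
- vessel: Steel reaction vessel, 66 mm across, in a fixed holder (90 x 100 mm plate, blue clamp). Origin on the worktop below the plug's axis, z up. Of the four ways to fit the wrench, one starts with the handle between 0.15 rad short of and 0.85 rad past pointing to the robot (-x), past meaning towards -y; clockwise it then swings towards +y with room for the whole turn.
- mat: Blue fabric mat, fixed, 110 mm (x) by 270 mm (y) and 6 mm thick; origin at the centre of its underside. The wrench lies on it at the start, its handle roughly along the mat's -y.
- small_jar_mid (a point): Small white jar with a red lid, 54 mm in diameter, 98 mm high; bystander. Point at its centre.
- timer_mid (a point): Small white timer with one red and two dark buttons, 66 x 62 x 19 mm, lying flat; bystander. Point at its centre.
- marker_mid (a point): White and blue marker pen, 135 mm long along its y, 16 mm thick, lying on the worktop; bystander. Point at its centre.
Mind the look-alikes: they are no part of the job. Of the things that look like the part that bears wrench_head, the larger one is meant.

How it is judged:
By the outcome, as a careful person would: the job done as asked, in the order asked, and still so for the second after the job is handed in, with the robot touching nothing.
It also fails if it takes over 64 s, if anything falls off the work surface, if the arm or the gripper's body presses on something with over 40 N, if the wrist force passes 120 N, or if a joint passes its speed limit or range.

## Working session

There is one attempt and no reset: what is moved stays moved. The work goes in short steps, Python scripts to look and compute and a tool call to move; the robot and the scene stay as the last step left them, time stands still between calls to the robot, and variables do not carry over. Pictures are saved under pics/ and viewed, about 8 in all and at most 12, crops included, and the job is handed in when it is done.

Besides the shell and the picture viewer there is one more tool, called after "Call:" in YAML: its name, and indented under it one key for each argument. apply_moves: Moves the arm, as the interface text tells. Its arguments: {"type":"object","properties":{"moves":{"type":"array"}},"required":["moves"]}

```bash
mkdir -p pics; cat > h.py <<'E'
import numpy as np, cv2
from rig import monitor, capture, camera_model, manip
def snap(name, fn):
    p,d=capture(name); cv2.imwrite(f'pics/{fn}.png',p[:,:,::-1]); np.save(f'pics/{fn}.npy',d); return p,d
def crop(fn,x0,y0,x1,y1,s):
    p=cv2.imread(f'pics/{fn}.png')[y0:y1,x0:x1]; cv2.imwrite(f'pics/{fn}_c.png',cv2.resize(p,None,fx=s,fy=s,interpolation=cv2.INTER_CUBIC))
def world(cam,px,z=None,fn=None):
    m=camera_model(cam); K=np.array([[m['fx'],0,m['cx']],[0,m['fy'],m['cy']],[0,0,1]]); R=np.array(m['R']);t=np.array(m['t'])
    u=cv2.undistortPoints(np.array([[px]],float),K,np.array(m['dist_coeffs']))[0,0]
    r=np.array([u[0],u[1],1.]); C=-R.T@t; r=R.T@r
    if z is not None: return C+r*(z-C[2])/r[2]
    d=np.load(f'pics/{fn}.npy')[int(px[1]+.5),int(px[0]+.5)]; return C+r*d
def proj(cam,X):
    m=camera_model(cam); K=np.array([[m['fx'],0,m['cx']],[0,m['fy'],m['cy']],[0,0,1]])
    return cv2.projectPoints(np.array(X,float).reshape(-1,1,3),cv2.Rodrigues(np.array(m['R']))[0],np.array(m['t'],float),K,np.array(m['dist_coeffs']))[0][:,0]
E
python3 -c "
from h import *
snap('top','t0');snap('scene','s0');print(monitor.observe())
for c in('top','scene'):
  m=camera_model(c);print(c,-np.array(m['R']).T@np.array(m['t']),m['fx'],np.array(m['R'])[2])"
```

```text
{'clock': 0.1, 'qpos': array([ 1.00062398e+00,  3.13402992e-01,  1.49835228e+00,  2.24018141e-05,
        1.33100685e+00, -2.23417530e-01]), 'joint_vel': array([-0.0001689 , -0.00193235, -0.00242352,  0.00037055,  0.00143325,
       -0.00019969]), 'tau': array([ 3.48146474e-03, -4.12902761e+01, -2.60139191e+01, -1.68798911e-04,
        3.08570030e-03, -1.77106227e-05]), 'tool_pos': array([0.17830922, 0.49355124, 0.23079105]), 'orientation': array([-0.57861037,  0.57890945,  0.40586166, -0.40663277]), 'ft_force': array([ 0.49367874,  1.25136363, -0.19559332]), 'moment': array([-0.02150257, -0.00357279,  0.04604013]), 'gripper_width': 0.08524415976942658}
top [ 0.34546765 -0.0170952   1.31647628] 468.860605812001 [ 0.11808971 -0.00990044 -0.99295357]
scene [-0.13656797 -1.09295782  1.01496475] 600.8702801855444 [ 0.40264455  0.70103731 -0.588578  ]
```

View pics/t0.png

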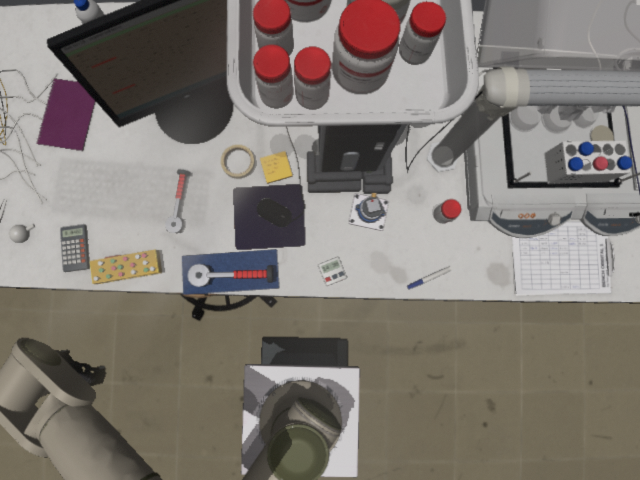

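View pics/s0.png

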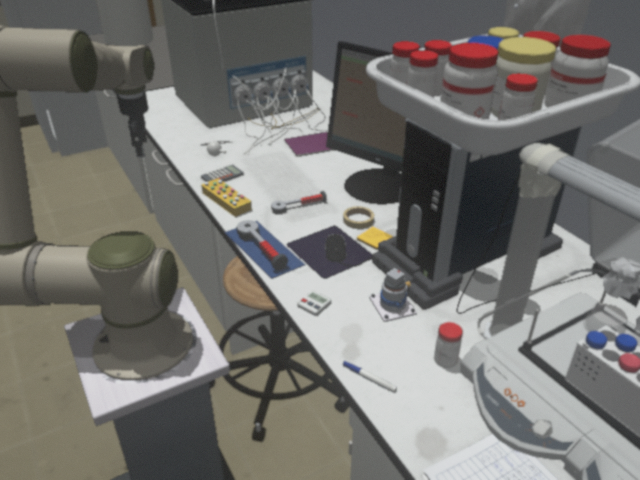

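The top view shows the wrench on the mat with its head at about (200,274), handle to the right and wheel near (270,274). The plug is at about (372,207), the timer at (332,271), the jar at (450,210) and the marker at (428,277). I'll crop in closer.

```bash
python3 -c "
from h import *
p=cv2.imread('pics/t0.png')
a=cv2.resize(p[240:300,175:285],None,fx=7,fy=7,interpolation=cv2.INTER_CUBIC)
b=cv2.resize(p[185:235,340:395],None,fx=7,fy=7,interpolation=cv2.INTER_CUBIC)
q=cv2.imread('pics/s0.png');c=cv2.resize(q[260:325,365:420],None,fx=4,fy=4,interpolation=cv2.INTER_CUBIC)
im=np.zeros((420+350,770,3),np.uint8);im[:420]=a;im[420:,:385]=b;im[420:680,400:620]=c
cv2.imwrite('pics/c0.png',cv2.resize(im,None,fx=.78,fy=.78,interpolation=cv2.INTER_AREA))
for n,px,z in [('head',(200,274),.038),('wheel',(270,274),.04),('matL',(182,274),.006),('plug',(372,207),.107),('timer',(332,271),.019),('jar',(450,210),.098),('marker',(428,277),.016)]:
  print(n,world('top',px,z),world('top',px,fn='t0'))
"
```

```text
head [0.39710279 0.28500559 0.038     ] [0.39706223 0.28476831 0.03900414]
wheel [0.40224037 0.09334773 0.04      ] [0.40164054 0.09218086 0.05348651]
matL [0.39693987 0.34348174 0.006     ] [0.39692542 0.34338051 0.00636792]
plug [ 0.58168748 -0.17382379  0.107     ] [ 0.58188105 -0.17395222  0.10600892]
timer [ 0.41582662 -0.07601341  0.019     ] [ 0.41622981 -0.07635104  0.0115649 ]
jar [ 0.58150205 -0.38445991  0.098     ] [ 0.58039415 -0.38273557  0.10371931]
marker [ 0.40551862 -0.34488166  0.016     ] [ 0.40555939 -0.3451042   0.01511709]
```

View pics/c0.png

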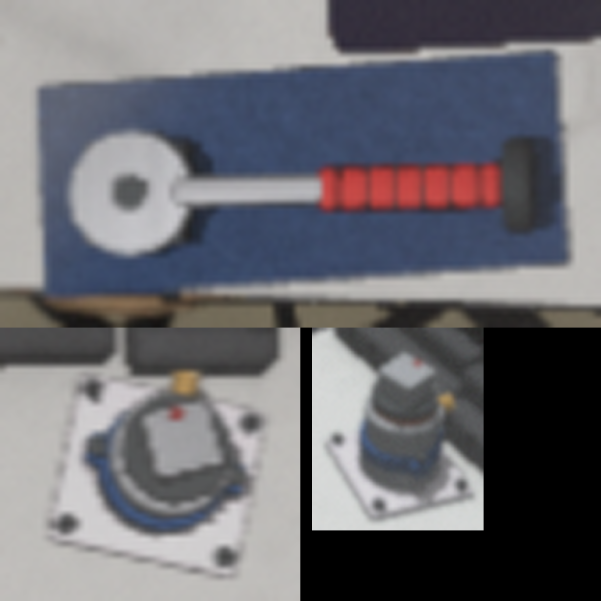

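```bash
cat > pl.py <<'E'
from h import *
W=lambda x,y,z:world('top',(175+x/5.46,240+y/5.46),z)
h=W(130,192,.038);g=W(410,187,.041);w=W(520,185,.054)
print('head',h,'grip',g,'wheel',w,'yaw',np.arctan2(*(g-h)[1::-1]),np.arctan2(*(w-h)[1::-1]))
P=lambda x,y,z:world('top',(340+x/5.46,185+(y-327.6)/5.46),z)
for n,c,z in [('plate',[(80,375),(265,408),(235,577),(50,540)],.0),('flange',[(180,440)],.085)]:
  q=np.array([P(*k,z) for k in c]);print(n,q.mean(0),'yaw',np.arctan2(*(q[0]-q[-1])[1::-1]))
# light-grey square top in each camera -> world at z=.107
for cam,fn,(x0,y0,x1,y1) in [('top','t0',(360,195,385,217)),('scene','s0',(386,262,412,284))]:
  im=cv2.imread(f'pics/{fn}.png')[y0:y1,x0:x1]; s=8
  g=cv2.resize(im,None,fx=s,fy=s,interpolation=cv2.INTER_CUBIC)
  gr=cv2.cvtColor(g,cv2.COLOR_BGR2GRAY); hs=cv2.cvtColor(g,cv2.COLOR_BGR2HSV)
  t,m=cv2.threshold(gr,0,255,cv2.THRESH_OTSU)
  sat=(hs[...,1]>110)&(hs[...,2]>90)&((hs[...,0]<12)|(hs[...,0]>168))
  m=m|(sat*255).astype(np.uint8)
  n,l,st,ce=cv2.connectedComponentsWithStats(m); k=l[l.shape[0]//2,l.shape[1]//2]
  print(cam,'otsu',t,'area',st[k,4]/s/s)
  pts=np.argwhere(l==k)[:,::-1]; wp=np.array([world(cam,((x+.5)/s-.5+x0,(y+.5)/s-.5+y0),.107)[:2] for x,y in pts[::3]])
  r=cv2.minAreaRect((wp*1000).astype(np.float32)); print(' rect',r,'mean',wp.mean(0))
  d=np.argwhere(sat)
  if len(d): print(' dot',world(cam,((d[:,1].mean()+.5)/s-.5+x0,(d[:,0].mean()+.5)/s-.5+y0),.107))
  cv2.imwrite(f'pics/m_{cam}.png',np.hstack([g,cv2.merge([m]*3)]))
a,b=[cv2.imread(f'pics/m_{c}.png') for c in('top','scene')]
o=np.zeros((a.shape[0]+b.shape[0],max(a.shape[1],b.shape[1]),3),np.uint8);o[:a.shape[0],:a.shape[1]]=a;o[a.shape[0]:,:b.shape[1]]=b;cv2.imwrite('pics/m.png',o)
E
python3 pl.py
```

```text
head [0.39383387 0.28812294 0.038     ] grip [0.40008111 0.14737877 0.041     ] wheel [0.40194942 0.0915069  0.054     ] yaw -1.5264382356505537 -1.529543579884759
plate [ 0.58803436 -0.17885749  0.        ] yaw -0.1625803175071697
flange [ 0.58990813 -0.17924104  0.085     ] yaw 0.0
top otsu 129.0 area 123.609375
 rect ((587.4031372070312, -176.25161743164062), (31.031373977661133, 31.6018123626709), 14.500732421875) mean [ 0.58682629 -0.1763525 ]
 dot [ 0.59944226 -0.17342527  0.107     ]
scene otsu 116.0 area 124.1875Traceback (most recent call last):
  File "pl.py", line 18, in <module>
    pts=np.argwhere(l==k)[:,::-1]; wp=np.array([world(cam,((x+.5)/s-.5+x0,(y+.5)/s-.5+y0),.107)[:2] for x,y in pts[::3]])
                                                ~~~~~^^^^^^^^^^^^^^^^^^^^^^^^^^^^^^^^^^^^^^^^^^
  File "h.py", line 8, in world
    m=camera_model(cam); K=np.array([[m['fx'],0,m['cx']],[0,m['fy'],m['cy']],[0,0,1]]); R=np.array(m['R']);t=np.array(m['t'])
ValueError: time passes only in moves, steps and waits
```

```bash
sed -i 's/^from rig.*/&\nimport functools; camera_model=functools.lru_cache(None)(camera_model)/' h.py; python3 pl.py | tail -5
```

```text
top otsu 129.0 area 123.609375
 rect ((587.4031372070312, -176.25161743164062), (31.031373977661133, 31.6018123626709), 14.500732421875) mean [ 0.58682629 -0.1763525 ]
 dot [ 0.59944226 -0.17342527  0.107     ]
scene otsu 116.0 area 124.1875
 rect ((580.4637451171875, -180.3094940185547), (42.51297378540039, 35.03627014160156), 14.780915260314941) mean [ 0.58339261 -0.17953163]
```

Call:
apply_moves:
  moves:
    - {"delta_pos": [3, -4, 0], "delta_rot": [0, 0, -0.15], "grip": 0}
    - {"delta_pos": [6, -8, -1], "delta_rot": [0, 0, -0.3], "grip": 0}
    - {"delta_pos": [9, -12, -2], "delta_rot": [0, 0, -0.45], "grip": 0}
    - {"delta_pos": [12, -16, -3], "delta_rot": [0, 0, -0.6], "grip": 0}
    - {"delta_pos": [15, -20.5, -5], "delta_rot": [0, 0, -0.75], "grip": 0}
    - {"delta_pos": [18, -25, -7], "delta_rot": [0, 0, -0.9], "grip": 0}
    - {"delta_pos": [21, -29, -9], "delta_rot": [0, 0, -1.05], "grip": 0}
    - {"delta_pos": [22.1, -32.5, -12], "delta_rot": [0, 0, -1.18], "grip": 0}

```text
clock: 0.9
tool_pos: [0.3952, 0.1808, 0.1214]
orientation: [0.707, -0.707, -0.014, 0.012]
ft_force: [0.9, 0.3, 0.6]
gripper_width: 0.0853
```

Call:
apply_moves:
  moves:
    - {"delta_pos": [0, 0, -3], "delta_rot": [0, 0, 0], "grip": 0}
    - {"delta_pos": [0, 0, -6], "delta_rot": [0, 0, 0], "grip": 0}
    - {"delta_pos": [0, 0, -8.5], "delta_rot": [0, 0, 0], "grip": 0}
    - {"delta_pos": [0, 0, -9.9], "delta_rot": [0, 0, 0], "grip": 0}
    - {"delta_pos": [0, 0, -9.9], "delta_rot": [0, 0, 0], "grip": 0}
    - {"delta_pos": [0, 0, -9.9], "delta_rot": [0, 0, 0], "grip": 0}

```text
clock: 1.5
tool_pos: [0.3934, 0.1825, 0.0228]
orientation: [-0.707, 0.707, 0.016, -0.016]
ft_force: [0.5, -0.1, 0.4]
gripper_width: 0.0854
```

```bash
python3 -c "
from h import *
snap('scene','s1'); crop('s1',200,190,320,290,6); s=monitor.observe();print(s['tool_pos'],s['orientation'],s['ft_force'],s['qpos'])"
```

```text
[0.39370914 0.18260222 0.02312363] [ 0.70698693 -0.70688283 -0.01595547  0.01521752] [-0.08401856  1.13845827  0.6167513 ] [ 1.62979020e-01  4.27425918e-01  1.98449086e+00 -1.24536222e-06
  7.28621909e-01  1.18891108e-01]
```

View pics/s1_c.png

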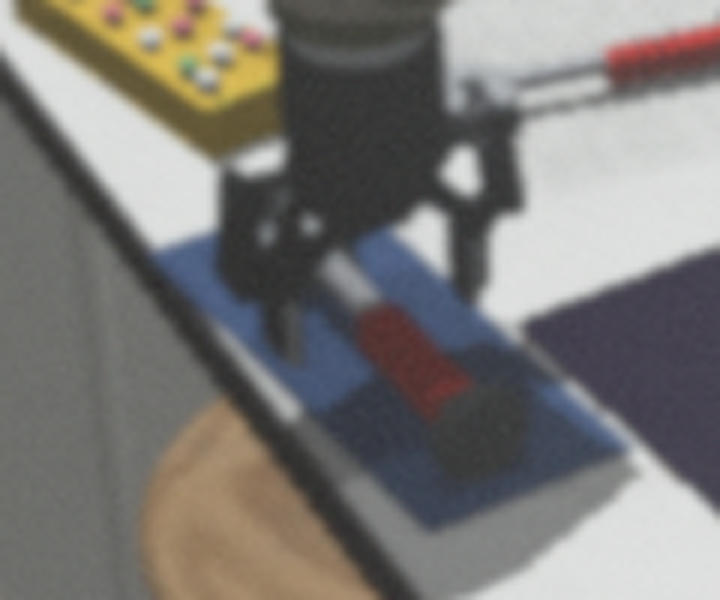

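The view shows the fingers straddling the shaft just head-side of the red grip, about 14 mm short, because the last row hit its speed limit. I'll correct this and close.

Call:
apply_moves:
  moves:
    - {"delta_pos": [0.5, -1.5, -0.6], "delta_rot": [0, 0, 0], "grip": 0}
    - {"delta_pos": [0.5, -1.5, -1.1], "delta_rot": [0, 0, 0], "grip": 0.3}
    - {"delta_pos": [0.5, -1.5, -1.1], "delta_rot": [0, 0, 0], "grip": 1}
    - {"delta_pos": [0.5, -1.5, -1.1], "delta_rot": [0, 0, 0], "grip": 1}
    - {"delta_pos": [0.5, -1.5, -1.1], "delta_rot": [0, 0, 0], "grip": 1}
    - {"delta_pos": [0.5, -1.5, -1.1], "delta_rot": [0, 0, 0], "grip": 1}
    - {"delta_pos": [0.5, -1.5, -1.1], "delta_rot": [0, 0, 0], "grip": 1}
    - {"delta_pos": [0.5, -1.5, -1.1], "delta_rot": [0, 0, 0], "grip": 1}

```text
clock: 2.35
tool_pos: [0.3985, 0.1678, 0.0118]
orientation: [0.707, -0.707, -0.016, 0.015]
ft_force: [-0.5, 1.7, 5.8]
gripper_width: 0.0211
```

```bash
python3 -c "
from h import *
s=monitor.observe();print(s['tool_pos'],s['orientation'],s['ft_force'],s['moment'],s['gripper_width'])"
```

```text
[0.39850627 0.16779803 0.01182218] [ 0.70703501 -0.70683207 -0.01591446  0.01538309] [-0.48361656  1.68379465  5.84143233] [0.34030969 0.18897492 0.18162223] 0.021086610606283595
```

Call:
apply_moves:
  moves:
    - {"delta_pos": [0, 0, 1], "delta_rot": [0, 0, 0], "grip": 1}
    - {"delta_pos": [0, 0, 3], "delta_rot": [0, 0, 0], "grip": 1}
    - {"delta_pos": [0, 0, 6], "delta_rot": [0, 0, 0], "grip": 1}
    - {"delta_pos": [0, 0, 9], "delta_rot": [0, 0, 0], "grip": 1}
    - {"delta_pos": [0, 0, 12], "delta_rot": [0, 0, 0], "grip": 1}
    - {"delta_pos": [0, 0, 14], "delta_rot": [0, 0, 0], "grip": 1}
    - {"delta_pos": [0, 0, 14], "delta_rot": [0, 0, 0], "grip": 1}

```text
clock: 3.05
tool_pos: [0.3991, 0.1676, 0.1536]
orientation: [0.707, -0.707, -0.017, 0.014]
ft_force: [0.8, -0.3, -6.0]
gripper_width: 0.0209
```

Call:
apply_moves:
  moves:
    - {"delta_pos": [0.5, -3, 0], "delta_rot": [0, 0, -0.1], "grip": 1}
    - {"delta_pos": [1.2, -7, 0], "delta_rot": [0, 0, -0.22], "grip": 1}
    - {"delta_pos": [2, -11, 0], "delta_rot": [0, 0, -0.36], "grip": 1}
    - {"delta_pos": [2.8, -15, 0], "delta_rot": [0, 0, -0.5], "grip": 1}
    - {"delta_pos": [3.6, -19, 0], "delta_rot": [0, 0, -0.64], "grip": 1}
    - {"delta_pos": [4.4, -23, 0], "delta_rot": [0, 0, -0.78], "grip": 1}
    - {"delta_pos": [5, -26.5, 0], "delta_rot": [0, 0, -0.9], "grip": 1}
    - {"delta_pos": [5, -28, 0], "delta_rot": [0, 0, -1.0], "grip": 1}

```text
clock: 3.85
tool_pos: [0.4478, -0.115, 0.1498]
orientation: [-0.626, 0.627, -0.328, 0.327]
ft_force: [-0.3, 0.8, -4.6]
gripper_width: 0.0213
```

```bash
cat > st.py <<'E'
from h import *
from scipy.spatial.transform import Rotation as Ro
def st():
    s=monitor.observe();q=s['orientation'];R=Ro.from_quat(np.r_[q[1:],q[0]]).as_matrix()
    print('t',round(s['clock'],2),'p',s['tool_pos'].round(4),'jawyaw',round(float(np.arctan2(R[1,0],R[0,0])),4),'down',R[:,1].round(3),'F',s['ft_force'].round(1),'M',s['moment'].round(2),'w',round(s['gripper_width'],4),'q',s['qpos'].round(2)); return s
if __name__=='__main__': st()
E
python3 st.py
```

```text
t 3.85 p [ 0.4478 -0.115   0.1498] jawyaw -0.9632 down [-0.002  0.001 -1.   ] F [-0.3  0.8 -4.6] M [-0.12  0.13  0.03] w 0.0213 q [-0.51  0.26  1.79 -0.    1.09  0.46]
```

Call:
apply_moves:
  moves:
    - {"delta_pos": [0.8, -3, 0], "delta_rot": [0, 0, -0.1], "grip": 1}
    - {"delta_pos": [1.6, -6, 0], "delta_rot": [0, 0, -0.2], "grip": 1}
    - {"delta_pos": [2.2, -8.3, 0], "delta_rot": [0, 0, -0.3], "grip": 1}
    - {"delta_pos": [2.3, -9.1, 0], "delta_rot": [0, 0, -0.356], "grip": 1}
    - {"delta_pos": [2.3, -9.1, 0], "delta_rot": [0, 0, -0.356], "grip": 1}
    - {"delta_pos": [2.3, -9.1, 0], "delta_rot": [0, 0, -0.356], "grip": 1}

```text
clock: 4.45
tool_pos: [0.4706, -0.2027, 0.1502]
orientation: [0.561, -0.561, 0.432, -0.43]
ft_force: [0.1, 0.3, -4.7]
gripper_width: 0.021
```

```bash
python3 -c "
from st import *
snap('scene','s2');snap('top','t2');st()
a=cv2.resize(cv2.imread('pics/s2.png')[230:330,320:440],None,fx=4,fy=4,interpolation=cv2.INTER_CUBIC)
b=cv2.resize(cv2.imread('pics/t2.png')[170:270,320:400],None,fx=4,fy=4,interpolation=cv2.INTER_CUBIC)
cv2.imwrite('pics/c2.png',np.hstack([a,b]))"
```

```text
t 4.55 p [ 0.4709 -0.2026  0.1509] jawyaw -1.3102 down [-0.001  0.001 -1.   ] F [ 0.1  0.4 -5. ] M [-0.09  0.21 -0.01] w 0.0215 q [-0.64  0.37  1.65  0.    1.13  0.68]
```

View pics/c2.png

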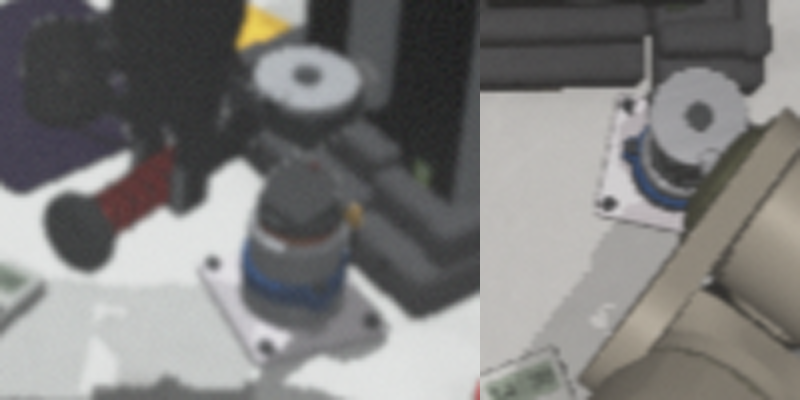

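The scene crop shows the disc's hub at (396.8,248.8) above and behind the plug; the top crop shows it at (375.0,199.3). I'll triangulate it.

```bash
python3 -c "
from h import *
print(world('top',(375,199.3),.177),world('scene',(396.8,248.8),.177))
A=[]
for fn,cam,px in[('t2','top',(375,199.3)),('s2','scene',(396.8,248.8))]:
  C=world(cam,px,0.);D=world(cam,px,.5)-C;A.append((C,D/np.linalg.norm(D)))
M=sum(np.eye(3)-np.outer(d,d) for c,d in A);b=sum((np.eye(3)-np.outer(d,d))@c for c,d in A);print('tri',np.linalg.solve(M,b))
# depth stats on disc annulus, top cam
for fn,cam,(u,v),r in[('t2','top',(375,199.3),9),('s2','scene',(396.8,248.8),7)]:
  P=[]
  for x in range(-12,13):
    for y in range(-12,13):
      if 5<np.hypot(x,y*(1 if cam=='top' else 1.8))<r+2: P.append(world(cam,(u+x,v+y),fn=fn))
  P=np.array(P);P=P[(abs(P[:,2]-np.median(P[:,2]))<.012)]
  c=np.linalg.lstsq(np.c_[P-P.mean(0)][:,:2],P[:,2]-P[:,2].mean(),rcond=None)[0];print(cam,len(P),P.mean(0),'slopes',c)
# same plug pt by scene: square top
"
```

```text
[ 0.58766878 -0.17206478  0.177     ] [ 0.58625312 -0.17495018  0.177     ]
tri [ 0.58820332 -0.17240238  0.17468214]
top 278 [ 0.58811333 -0.17120401  0.17764879] slopes [-0.01462432 -0.00328571]
scene 94 [ 0.58632906 -0.17485479  0.17696366] slopes [-0.03992436 -0.01511756]
```

Call:
apply_moves:
  moves:
    - {"delta_pos": [0, -0.4, -1], "delta_rot": [0, 0, -0.01], "grip": 1}
    - {"delta_pos": [0, -0.4, -2.5], "delta_rot": [0, 0, -0.01], "grip": 1}
    - {"delta_pos": [0, -0.4, -3.4], "delta_rot": [0, 0, -0.01], "grip": 1}
    - {"delta_pos": [0, -0.4, -3.8], "delta_rot": [0, 0, -0.01], "grip": 1}
    - {"delta_pos": [0, -0.4, -4.0], "delta_rot": [0, 0, -0.01], "grip": 1}
    - {"delta_pos": [0, -0.4, -4.2], "delta_rot": [0, 0, -0.01], "grip": 1}
    - {"delta_pos": [0, -0.4, -4.4], "delta_rot": [0, 0, -0.01], "grip": 1}
    - {"delta_pos": [0, -0.4, -4.4], "delta_rot": [0, 0, -0.01], "grip": 1}

```text
clock: 5.35
tool_pos: [0.4711, -0.2077, 0.1083]
orientation: [-0.558, 0.559, -0.434, 0.434]
ft_force: [-7.8, -1.0, 4.3]
gripper_width: 0.0212
```

```bash
python3 st.py
```

```text
t 5.35 p [ 0.4711 -0.2077  0.1083] jawyaw -1.3215 down [-0.    -0.001 -1.   ] F [-7.8 -1.   4.3] M [0.29 0.75 0.27] w 0.0212 q [-0.64  0.42  1.69 -0.    1.03  0.68]
```

Call:
apply_moves:
  moves:
    - {"delta_pos": [-0.1, 0, 0], "delta_rot": [0, 0, 0], "grip": 1}
    - {"delta_pos": [-0.15, 0, -0.1], "delta_rot": [0, 0, 0], "grip": 1}
    - {"delta_pos": [-0.15, 0, -0.3], "delta_rot": [0, 0, 0], "grip": 1}
    - {"delta_pos": [-0.15, 0, -0.3], "delta_rot": [0, 0, 0], "grip": 1}

```text
clock: 5.75
tool_pos: [0.4699, -0.2079, 0.105]
orientation: [-0.558, 0.558, -0.434, 0.435]
ft_force: [-6.3, -0.2, 5.4]
gripper_width: 0.0211
```

```bash
python3 st.py
```

```text
t 5.75 p [ 0.4699 -0.2079  0.105 ] jawyaw -1.3221 down [ 0.001 -0.001 -1.   ] F [-6.3 -0.2  5.4] M [0.15 0.38 0.18] w 0.0211 q [-0.64  0.43  1.69 -0.    1.02  0.68]
```

Still pushed towards -x, but descending. I'll shift a little more and go on.

Call:
apply_moves:
  moves:
    - {"delta_pos": [-0.1, 0, 0], "delta_rot": [0, 0, 0], "grip": 1}
    - {"delta_pos": [-0.15, 0, -0.2], "delta_rot": [0, 0, 0], "grip": 1}
    - {"delta_pos": [-0.15, 0, -0.4], "delta_rot": [0, 0, 0], "grip": 1}
    - {"delta_pos": [-0.15, 0, -0.4], "delta_rot": [0, 0, 0], "grip": 1}

```text
clock: 6.15
tool_pos: [0.4683, -0.2078, 0.1004]
orientation: [-0.558, 0.558, -0.434, 0.434]
ft_force: [-5.4, -1.8, 3.1]
gripper_width: 0.0212
```

```bash
python3 st.py
```

```text
t 6.15 p [ 0.4683 -0.2078  0.1004] jawyaw -1.3223 down [ 0.    -0.001 -1.   ] F [-5.4 -1.8  3.1] M [-0.12  0.2  -0.04] w 0.0212 q [-0.65  0.43  1.7  -0.    1.01  0.68]
```

Call:
apply_moves:
  moves:
    - {"delta_pos": [-0.1, -0.05, -0.2], "delta_rot": [0, 0, 0], "grip": 1}
    - {"delta_pos": [-0.1, -0.05, -0.5], "delta_rot": [0, 0, 0], "grip": 1}
    - {"delta_pos": [-0.1, -0.05, -0.75], "delta_rot": [0, 0, 0], "grip": 1}
    - {"delta_pos": [-0.1, -0.05, -0.9], "delta_rot": [0, 0, 0], "grip": 1}
    - {"delta_pos": [-0.1, -0.05, -0.95], "delta_rot": [0, 0, 0], "grip": 1}

```text
clock: 6.65
tool_pos: [0.4672, -0.2078, 0.0904]
orientation: [0.558, -0.558, 0.434, -0.434]
ft_force: [0.5, 0.5, -4.8]
gripper_width: 0.021
```

```bash
python3 st.py
```

```text
t 6.65 p [ 0.4672 -0.2078  0.0904] jawyaw -1.3219 down [-0.001  0.001 -1.   ] F [ 0.5  0.5 -4.8] M [-0.08  0.18 -0.01] w 0.021 q [-0.65  0.44  1.71  0.    0.99  0.67]
```

Call:
apply_moves:
  moves:
    - {"delta_pos": [0, 0, -0.1], "delta_rot": [0, 0, 0], "grip": 1}
    - {"delta_pos": [0, 0, -0.2], "delta_rot": [0, 0, 0], "grip": 1}
    - {"delta_pos": [0, 0, -0.2], "delta_rot": [0, 0, 0], "grip": 1}

```text
clock: 6.95
tool_pos: [0.4673, -0.208, 0.0888]
orientation: [0.558, -0.558, 0.434, -0.434]
ft_force: [-0.4, -0.1, -4.7]
gripper_width: 0.0209
```

```bash
python3 st.py
```

```text
t 6.95 p [ 0.4673 -0.208   0.0888] jawyaw -1.322 down [-0.  0. -1.] F [-0.4 -0.1 -4.7] M [-0.04  0.17  0.02] w 0.0209 q [-0.65  0.45  1.71  0.    0.98  0.67]
```

Call:
apply_moves:
  moves:
    - {"delta_pos": [0, 0, -0.1], "delta_rot": [0, 0, 0], "grip": 1}
    - {"delta_pos": [0, 0, -0.2], "delta_rot": [0, 0, 0], "grip": 1}
    - {"delta_pos": [0, 0, -0.25], "delta_rot": [0, 0, 0], "grip": 1}

```text
clock: 7.25
tool_pos: [0.4673, -0.208, 0.0863]
orientation: [-0.558, 0.558, -0.434, 0.434]
ft_force: [0.4, 1.2, -4.4]
gripper_width: 0.0208
```

```bash
python3 st.py
```

```text
t 7.25 p [ 0.4673 -0.208   0.0863] jawyaw -1.322 down [-0.  0. -1.] F [ 0.4  1.2 -4.4] M [ 0.01  0.2  -0.06] w 0.0208 q [-0.65  0.45  1.72 -0.    0.98  0.67]
```

```bash
python3 -c "
from st import *
snap('scene','s3');snap('top','t3')
a=cv2.resize(cv2.imread('pics/s3.png')[230:330,320:440],None,fx=4,fy=4,interpolation=cv2.INTER_CUBIC)
b=cv2.resize(cv2.imread('pics/t3.png')[170:270,320:400],None,fx=4,fy=4,interpolation=cv2.INTER_CUBIC)
cv2.imwrite('pics/c3.png',np.hstack([a,b]))"
```

```text
(no output)
```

View pics/c3.png

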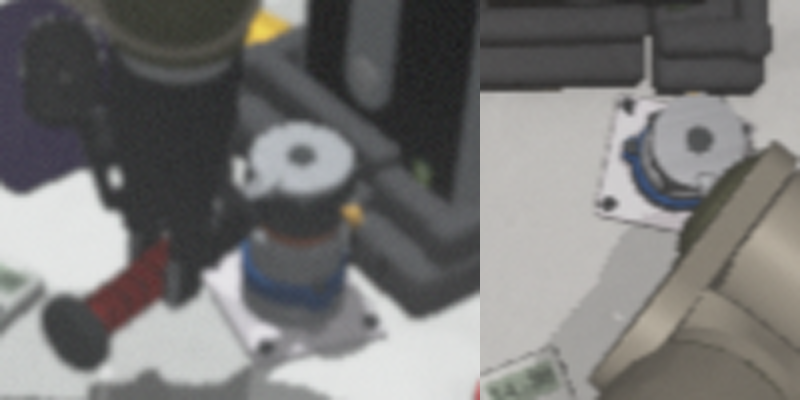

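```bash
python3 -c "
from h import *
for fn,cam,(u,v),r in[('t3','top',(375,204.5),9),('s3','scene',(395.3,269),7)]:
  P=[]
  for x in range(-12,13):
    for y in range(-12,13):
      if 5<np.hypot(x,y*(1 if cam=='top' else 1.6))<r+2: P.append(world(cam,(u+x,v+y),fn=fn))
  P=np.array(P);P=P[(abs(P[:,2]-np.median(P[:,2]))<.012)]
  c=np.linalg.lstsq(np.c_[P-P.mean(0)][:,:2],P[:,2]-P[:,2].mean(),rcond=None)[0];print(cam,len(P),P.mean(0),'slopes',c,world(cam,(u,v),.117))
"; python3 st.py
```

```text
top 275 [ 0.58613335 -0.17826553  0.12346288] slopes [0.04716695 0.02056953] [ 0.58659182 -0.18033052  0.117     ]
scene 110 [ 0.58232864 -0.18142029  0.1221798 ] slopes [ 0.03169681 -0.01219737] [ 0.58645564 -0.17620537  0.117     ]
t 7.35 p [ 0.4673 -0.208   0.0864] jawyaw -1.322 down [-0.  0. -1.] F [-0.6  0.  -5.3] M [-0.03  0.19 -0.02] w 0.0209 q [-0.65  0.45  1.72  0.    0.98  0.67]
```

The socket is on the plug but about 5 mm high and pitched head-up by roughly 0.06 rad, having slipped in the grip on the chamfer. I'll pitch it back level while raising the grip.

Call:
apply_moves:
  moves:
    - {"delta_pos": [-0.02, 0, 0.08], "delta_rot": [-0.003, 0.012, 0], "grip": 1}
    - {"delta_pos": [-0.04, -0.01, 0.15], "delta_rot": [-0.006, 0.024, 0], "grip": 1}
    - {"delta_pos": [-0.06, -0.02, 0.22], "delta_rot": [-0.009, 0.036, 0], "grip": 1}
    - {"delta_pos": [-0.08, -0.02, 0.3], "delta_rot": [-0.012, 0.048, 0], "grip": 1}
    - {"delta_pos": [-0.1, -0.03, 0.37], "delta_rot": [-0.015, 0.058, 0], "grip": 1}
    - {"delta_pos": [-0.13, -0.03, 0.4], "delta_rot": [-0.017, 0.068, 0], "grip": 1}
    - {"delta_pos": [-0.13, -0.03, 0.4], "delta_rot": [-0.017, 0.068, 0], "grip": 1}

```text
clock: 8.05
tool_pos: [0.4661, -0.2082, 0.0904]
orientation: [-0.538, 0.577, -0.449, 0.418]
ft_force: [-0.5, 0.0, -5.3]
gripper_width: 0.0215
```

```bash
python3 st.py
```

```text
t 8.05 p [ 0.4661 -0.2082  0.0904] jawyaw -1.3217 down [-0.068 -0.017 -0.998] F [-0.5  0.  -5.3] M [-0.04  0.1   0.  ] w 0.0215 q [-0.62  0.47  1.67 -0.06  1.05  0.73]
```

Still free. I'll lower straight until contact.

Call:
apply_moves:
  moves:
    - {"delta_pos": [0, 0, -0.1], "delta_rot": [0, 0, 0], "grip": 1}
    - {"delta_pos": [0, 0, -0.2], "delta_rot": [0, 0, 0], "grip": 1}
    - {"delta_pos": [0, 0, -0.25], "delta_rot": [0, 0, 0], "grip": 1}

```text
clock: 8.35
tool_pos: [0.4661, -0.2084, 0.0882]
orientation: [-0.538, 0.577, -0.449, 0.419]
ft_force: [-0.4, -0.4, 0.2]
gripper_width: 0.0209
```

```bash
cat > chk.py <<'E'
from st import *
import sys
n=sys.argv[1]
for fn,cam,(u,v),r in[('t'+n,'top',eval(sys.argv[2]),9),('s'+n,'scene',eval(sys.argv[3]),7)]:
  snap(cam,fn);P=[]
  for x in range(-12,13):
    for y in range(-12,13):
      if 5<np.hypot(x,y*(1 if cam=='top' else 1.6))<r+2: P.append(world(cam,(u+x,v+y),fn=fn))
  P=np.array(P);P=P[(abs(P[:,2]-np.median(P[:,2]))<.012)]
  c=np.linalg.lstsq(np.c_[P-P.mean(0)][:,:2],P[:,2]-P[:,2].mean(),rcond=None)[0];print(cam,len(P),P.mean(0).round(4),'slopes',c.round(3))
st()
E
python3 chk.py 4 375,205.5 395.3,270.5
```

```text
top 177 [ 0.5904 -0.1721  0.1184] slopes [0.009 0.005]
scene 110 [ 0.5824 -0.1819  0.1179] slopes [ 0.005 -0.026]
t 8.45 p [ 0.4661 -0.2084  0.0882] jawyaw -1.3221 down [-0.067 -0.017 -0.998] F [-2.7  0.6 -0.3] M [ 0.21 -0.13  0.07] w 0.0211 q [-0.62  0.47  1.68 -0.06  1.04  0.73]
```

```bash
cat > arc.py <<'E'
from st import *
import sys
P=np.array([.5845,-.178]); t=monitor.observe()['tool_pos'][:2]; v=t-P
for f in map(float,sys.argv[1:]):
    c,s=np.cos(f),np.sin(f); print(f,((np.array([c*v[0]+s*v[1],-s*v[0]+c*v[1]])-v)*100).round(2))
E
python3 arc.py .05 .1 .15 .2 .25 .3 .35 .4
```

```text
0.05 [-0.14  0.6 ]
0.1 [-0.24  1.2 ]
0.15 [-0.32  1.8 ]
0.2 [-0.37  2.41]
0.25 [-0.39  3.02]
0.3 [-0.37  3.63]
0.35 [-0.33  4.24]
0.4 [-0.25  4.85]
```

Call:
apply_moves:
  moves:
    - {"delta_pos": [-0.14, 0.6, -0.05], "delta_rot": [0, 0, -0.05], "grip": 1}
    - {"delta_pos": [-0.24, 1.2, -0.1], "delta_rot": [0, 0, -0.1], "grip": 1}
    - {"delta_pos": [-0.32, 1.8, -0.1], "delta_rot": [0, 0, -0.15], "grip": 1}
    - {"delta_pos": [-0.37, 2.41, -0.1], "delta_rot": [0, 0, -0.2], "grip": 1}
    - {"delta_pos": [-0.37, 2.41, -0.1], "delta_rot": [0, 0, -0.2], "grip": 1}

```text
clock: 8.95
tool_pos: [0.4624, -0.1839, 0.0873]
orientation: [-0.494, 0.53, -0.504, 0.47]
ft_force: [-2.8, 0.4, 0.6]
gripper_width: 0.0212
```

```bash
python3 st.py; python3 arc.py  .05 .1 .15 .2 .25 .3
```

```text
t 8.95 p [ 0.4624 -0.1839  0.0873] jawyaw -1.5219 down [-0.07  -0.004 -0.998] F [-2.8  0.4  0.6] M [ 0.19 -0.13  0.06] w 0.0212 q [-0.59  0.45  1.71 -0.05  1.04  0.96]
0.05 [-0.01  0.61]
0.1 [0.   1.22]
0.15 [0.05 1.83]
0.2 [0.13 2.44]
0.25 [0.23 3.04]
0.3 [0.37 3.64]
```

Call:
apply_moves:
  moves:
    - {"delta_pos": [-0.02, 0.61, 0], "delta_rot": [0, 0, -0.05], "grip": 1}
    - {"delta_pos": [-0.02, 1.22, 0], "delta_rot": [0, 0, -0.1], "grip": 1}
    - {"delta_pos": [0.03, 1.83, 0], "delta_rot": [0, 0, -0.15], "grip": 1}
    - {"delta_pos": [0.1, 2.44, 0], "delta_rot": [0, 0, -0.2], "grip": 1}
    - {"delta_pos": [0.1, 2.44, 0], "delta_rot": [0, 0, -0.2], "grip": 1}

```text
clock: 9.45
tool_pos: [0.4635, -0.1596, 0.0872]
orientation: [0.445, -0.477, 0.554, -0.517]
ft_force: [-2.3, 0.5, 1.9]
gripper_width: 0.0208
```

```bash
python3 st.py; python3 arc.py  .04 .08 .12 .16 .20
```

```text
t 9.45 p [ 0.4635 -0.1596  0.0872] jawyaw -1.7207 down [-0.069  0.011 -0.998] F [-2.3  0.5  1.9] M [ 0.16 -0.14  0.17] w 0.0208 q [-0.56  0.44  1.73 -0.03  1.04  1.18]
0.04 [0.08 0.48]
0.08 [0.19 0.96]
0.12 [0.31 1.44]
0.16 [0.45 1.9 ]
0.2 [0.61 2.37]
```

Call:
apply_moves:
  moves:
    - {"delta_pos": [0.08, 0.48, 0], "delta_rot": [0, 0, -0.04], "grip": 1}
    - {"delta_pos": [0.19, 0.96, 0], "delta_rot": [0, 0, -0.08], "grip": 1}
    - {"delta_pos": [0.31, 1.44, 0], "delta_rot": [0, 0, -0.12], "grip": 1}
    - {"delta_pos": [0.31, 1.44, 0], "delta_rot": [0, 0, -0.12], "grip": 1}

```text
clock: 9.85
tool_pos: [0.4664, -0.1453, 0.0871]
orientation: [0.413, -0.443, 0.582, -0.542]
ft_force: [-4.7, 2.9, 2.2]
gripper_width: 0.0213
```

```bash
cat >> st.py <<'E'
    s=monitor.observe();r=s['tool_pos']-[.5845,-.178,.1];print('Tz about plug',np.round(s['moment'][2]+np.cross(r,s['ft_force'])[2],2))
E
python3 st.py; python3 arc.py .03 .06 .09 .12
```

```text
File "st.py", line 7
    s=monitor.observe();r=s['tool_pos']-[.5845,-.178,.1];print('Tz about plug',np.round(s['moment'][2]+np.cross(r,s['ft_force'])[2],2))
IndentationError: unexpected indent
Traceback (most recent call last):
  File "arc.py", line 1, in <module>
    from st import *
  File "st.py", line 7
    s=monitor.observe();r=s['tool_pos']-[.5845,-.178,.1];print('Tz about plug',np.round(s['moment'][2]+np.cross(r,s['ft_force'])[2],2))
IndentationError: unexpected indent
```

```bash
python3 - <<'E'
L=open('st.py').read().split('\n'); i=[k for k,l in enumerate(L) if 'Tz about' in l][0]; L[i]=L[i].replace("s=monitor.observe();","").replace('    r=','    r=',1); l=L.pop(i)
j=[k for k,x in enumerate(L) if x.startswith('    print(')][0]
L[j]=L[j].replace('; return s',''); L.insert(j+1,l+'; return s'); open('st.py','w').write('\n'.join(L))
E
python3 st.py; python3 arc.py .03 .06 .09 .12
```

```text
t 9.85 p [ 0.4664 -0.1453  0.0871] jawyaw -1.84 down [-0.067  0.019 -0.998] F [-4.7  2.9  2.2] M [ 0.25 -0.11  0.23] w 0.0213 q [-0.53  0.44  1.73 -0.02  1.04  1.32]
Tz about plug 0.05
0.03 [0.1  0.35]
0.06 [0.22 0.7 ]
0.09 [0.34 1.05]
0.12 [0.48 1.39]
```

Call:
apply_moves:
  moves:
    - {"delta_pos": [0.0, 0.38, 0], "delta_rot": [0, 0, -0.03], "grip": 1}
    - {"delta_pos": [0.12, 0.73, 0], "delta_rot": [0, 0, -0.06], "grip": 1}
    - {"delta_pos": [0.12, 0.73, 0], "delta_rot": [0, 0, -0.06], "grip": 1}

```text
clock: 10.15
tool_pos: [0.4683, -0.1384, 0.0872]
orientation: [0.397, -0.425, 0.594, -0.555]
ft_force: [1.3, 1.9, 0.4]
gripper_width: 0.0214
```

```bash
python3 st.py; python3 arc.py .03 .06 .09 .12
```

```text
t 10.15 p [ 0.4683 -0.1384  0.0872] jawyaw -1.8998 down [-0.064  0.022 -0.998] F [1.3 1.9 0.4] M [ 0.15 -0.77  0.34] w 0.0214 q [-0.52  0.44  1.73 -0.01  1.04  1.39]
Tz about plug 0.08
0.03 [0.12 0.35]
0.06 [0.26 0.69]
0.09 [0.4  1.03]
0.12 [0.56 1.36]
```

Call:
apply_moves:
  moves:
    - {"delta_pos": [0.12, 0.35, 0], "delta_rot": [0, 0, -0.03], "grip": 1}
    - {"delta_pos": [0.26, 0.69, 0], "delta_rot": [0, 0, -0.06], "grip": 1}
    - {"delta_pos": [0.26, 0.69, 0], "delta_rot": [0, 0, -0.06], "grip": 1}

```text
clock: 10.45
tool_pos: [0.4708, -0.1315, 0.0871]
orientation: [0.38, -0.407, 0.607, -0.567]
ft_force: [1.9, 2.4, 0.2]
gripper_width: 0.0211
```

```bash
python3 st.py; python3 arc.py .03 .05 .08
```

```text
t 10.45 p [ 0.4708 -0.1315  0.0871] jawyaw -1.96 down [-0.063  0.026 -0.998] F [1.9 2.4 0.2] M [ 0.19 -0.92  0.35] w 0.0211 q [-0.51  0.44  1.73 -0.01  1.04  1.46]
Tz about plug -0.01
0.03 [0.14 0.34]
0.05 [0.25 0.56]
0.08 [0.41 0.89]
```

Call:
apply_moves:
  moves:
    - {"delta_pos": [0.14, 0.34, 0], "delta_rot": [0, 0, -0.03], "grip": 1}
    - {"delta_pos": [0.25, 0.56, 0], "delta_rot": [0, 0, -0.05], "grip": 1}
    - {"delta_pos": [0.25, 0.56, 0], "delta_rot": [0, 0, -0.05], "grip": 1}

```text
clock: 10.75
tool_pos: [0.4732, -0.1258, 0.0871]
orientation: [0.366, -0.392, 0.617, -0.576]
ft_force: [3.2, 1.5, 0.1]
gripper_width: 0.0213
```

```bash
python3 st.py; python3 arc.py .03 .05 .08
```

```text
t 10.75 p [ 0.4732 -0.1258  0.0871] jawyaw -2.0108 down [-0.062  0.03  -0.998] F [3.2 1.5 0.1] M [ 0.19 -1.05  0.46] w 0.0213 q [-0.5   0.44  1.73 -0.    1.04  1.52]
Tz about plug 0.12
0.03 [0.16 0.33]
0.05 [0.27 0.55]
0.08 [0.45 0.87]
```

Call:
apply_moves:
  moves:
    - {"delta_pos": [0.19, 0.31, 0], "delta_rot": [0, 0, -0.03], "grip": 1}
    - {"delta_pos": [0.31, 0.53, 0], "delta_rot": [0, 0, -0.05], "grip": 1}
    - {"delta_pos": [0.31, 0.53, 0], "delta_rot": [0, 0, -0.05], "grip": 1}

```text
clock: 11.05
tool_pos: [0.4759, -0.1203, 0.087]
orientation: [0.351, -0.376, 0.627, -0.585]
ft_force: [1.6, 3.1, 2.6]
gripper_width: 0.0214
```

```bash
python3 st.py; python3 arc.py .02 .04 .06
```

```text
t 11.05 p [ 0.4759 -0.1203  0.087 ] jawyaw -2.0613 down [-0.061  0.033 -0.998] F [1.6 3.1 2.6] M [ 0.26 -0.84  0.52] w 0.0214 q [-0.49  0.44  1.73  0.    1.04  1.57]
Tz about plug 0.09
0.02 [0.12 0.22]
0.04 [0.24 0.43]
0.06 [0.37 0.64]
```

Call:
apply_moves:
  moves:
    - {"delta_pos": [0.14, 0.27, 0], "delta_rot": [0, 0, -0.02], "grip": 1}
    - {"delta_pos": [0.28, 0.51, 0], "delta_rot": [0, 0, -0.04], "grip": 1}
    - {"delta_pos": [0.28, 0.51, 0], "delta_rot": [0, 0, -0.04], "grip": 1}

```text
clock: 11.35
tool_pos: [0.4787, -0.1152, 0.087]
orientation: [0.338, -0.363, 0.635, -0.592]
ft_force: [-0.3, 1.0, 1.6]
gripper_width: 0.0211
```

```bash
python3 st.py; python3 arc.py .02 .04 .06
```

```text
t 11.35 p [ 0.4787 -0.1152  0.087 ] jawyaw -2.1029 down [-0.06   0.035 -0.998] F [-0.3  1.   1.6] M [-0.28 -0.74  0.17] w 0.0211 q [-0.48  0.45  1.72  0.    1.04  1.62]
Tz about plug 0.09
0.02 [0.13 0.21]
0.04 [0.26 0.42]
0.06 [0.4  0.62]
```

Call:
apply_moves:
  moves:
    - {"delta_pos": [0.14, 0.22, 0], "delta_rot": [0, 0, -0.02], "grip": 1}
    - {"delta_pos": [0.28, 0.44, 0], "delta_rot": [0, 0, -0.04], "grip": 1}
    - {"delta_pos": [0.28, 0.44, 0], "delta_rot": [0, 0, -0.04], "grip": 1}

```text
clock: 11.65
tool_pos: [0.4813, -0.111, 0.0869]
orientation: [0.326, -0.351, 0.642, -0.599]
ft_force: [-2.3, -3.3, 2.2]
gripper_width: 0.0215
```

```bash
python3 st.py; python3 arc.py .02 .04 .06
```

```text
t 11.65 p [ 0.4813 -0.111   0.0869] jawyaw -2.1424 down [-0.059  0.037 -0.998] F [-2.3 -3.3  2.2] M [-0.85 -0.31  0.3 ] w 0.0215 q [-0.47  0.45  1.72  0.01  1.05  1.67]
Tz about plug 0.79
0.02 [0.14 0.21]
0.04 [0.28 0.41]
0.06 [0.42 0.61]
```

Torque is building (0.79 N m), so the plug is home. Small steps now.

Call:
apply_moves:
  moves:
    - {"delta_pos": [0.07, 0.1, 0], "delta_rot": [0, 0, -0.01], "grip": 1}
    - {"delta_pos": [0.14, 0.21, 0], "delta_rot": [0, 0, -0.02], "grip": 1}

```text
clock: 11.85
tool_pos: [0.4826, -0.1091, 0.0869]
orientation: [0.32, -0.344, 0.645, -0.602]
ft_force: [-3.8, -4.6, 2.1]
gripper_width: 0.0212
```

```bash
python3 st.py; python3 arc.py .02 .04 .06
```

```text
t 11.85 p [ 0.4826 -0.1091  0.0869] jawyaw -2.1624 down [-0.059  0.039 -0.998] F [-3.8 -4.6  2.1] M [-1.3   0.03  0.55] w 0.0212 q [-0.46  0.45  1.72  0.01  1.05  1.69]
Tz about plug 1.28
0.02 [0.14 0.2 ]
0.04 [0.28 0.4 ]
0.06 [0.43 0.6 ]
```

Call:
apply_moves:
  moves:
    - {"delta_pos": [0.07, 0.1, 0], "delta_rot": [0, 0, -0.01], "grip": 1}
    - {"delta_pos": [0.14, 0.2, 0], "delta_rot": [0, 0, -0.02], "grip": 1}

```text
clock: 12.05
tool_pos: [0.4839, -0.1071, 0.0869]
orientation: [0.314, -0.338, 0.649, -0.605]
ft_force: [-3.5, -5.7, 2.2]
gripper_width: 0.021
```

```bash
python3 st.py; python3 arc.py .02 .04 .06
```

```text
t 12.05 p [ 0.4839 -0.1071  0.0869] jawyaw -2.1821 down [-0.058  0.039 -0.998] F [-3.5 -5.7  2.2] M [-1.22  0.05  0.64] w 0.021 q [-0.46  0.45  1.71  0.01  1.05  1.72]
Tz about plug 1.46
0.02 [0.14 0.2 ]
0.04 [0.29 0.4 ]
0.06 [0.44 0.59]
```

Call:
apply_moves:
  moves:
    - {"delta_pos": [0.07, 0.1, 0], "delta_rot": [0, 0, -0.01], "grip": 1}
    - {"delta_pos": [0.14, 0.2, 0], "delta_rot": [0, 0, -0.02], "grip": 1}

```text
clock: 12.25
tool_pos: [0.4853, -0.1051, 0.0869]
orientation: [0.308, -0.331, 0.652, -0.608]
ft_force: [-3.2, -5.4, 1.4]
gripper_width: 0.021
```

```bash
python3 st.py; python3 arc.py .02 .03
```

```text
t 12.25 p [ 0.4853 -0.1051  0.0869] jawyaw -2.2023 down [-0.057  0.041 -0.998] F [-3.2 -5.4  1.4] M [-1.22  0.04  0.59] w 0.021 q [-0.46  0.45  1.71  0.01  1.05  1.74]
Tz about plug 1.36
0.02 [0.15 0.2 ]
0.03 [0.22 0.29]
```

Call:
apply_moves:
  moves:
    - {"delta_pos": [0.07, 0.1, 0], "delta_rot": [0, 0, -0.01], "grip": 1}
    - {"delta_pos": [0.15, 0.2, 0], "delta_rot": [0, 0, -0.02], "grip": 1}
    - {"delta_pos": [0.22, 0.29, 0], "delta_rot": [0, 0, -0.03], "grip": 1}

```text
clock: 12.55
tool_pos: [0.4876, -0.102, 0.0869]
orientation: [0.299, -0.321, 0.657, -0.613]
ft_force: [-2.5, -3.9, 1.7]
gripper_width: 0.0207
```

```bash
python3 st.py; python3 arc.py .02 .03
```

```text
t 12.55 p [ 0.4876 -0.102   0.0869] jawyaw -2.2325 down [-0.056  0.043 -0.998] F [-2.5 -3.9  1.7] M [-1.06 -0.03  0.46] w 0.0207 q [-0.45  0.45  1.71  0.02  1.05  1.77]
Tz about plug 1.02
0.02 [0.15 0.19]
0.03 [0.23 0.29]
```

Call:
apply_moves:
  moves:
    - {"delta_pos": [0.07, 0.1, 0], "delta_rot": [0, 0, -0.01], "grip": 1}
    - {"delta_pos": [0.15, 0.19, 0], "delta_rot": [0, 0, -0.02], "grip": 1}
    - {"delta_pos": [0.23, 0.29, 0], "delta_rot": [0, 0, -0.03], "grip": 1}

```text
clock: 12.85
tool_pos: [0.4901, -0.0988, 0.0869]
orientation: [0.29, -0.311, 0.662, -0.617]
ft_force: [-2.6, -2.9, 3.2]
gripper_width: 0.0211
```

```bash
python3 st.py; python3 arc.py .01 .02
```

```text
t 12.85 p [ 0.4901 -0.0988  0.0869] jawyaw -2.263 down [-0.054  0.045 -0.998] F [-2.6 -2.9  3.2] M [-1.04 -0.09  0.31] w 0.0211 q [-0.44  0.46  1.7   0.02  1.05  1.81]
Tz about plug 0.79
0.01 [0.08 0.09]
0.02 [0.16 0.19]
```

Call:
apply_moves:
  moves:
    - {"delta_pos": [0.12, 0.14, 0], "delta_rot": [0, 0, -0.015], "grip": 1}
    - {"delta_pos": [0.12, 0.14, 0], "delta_rot": [0, 0, -0.015], "grip": 1}

```text
clock: 13.05
tool_pos: [0.4914, -0.0973, 0.0869]
orientation: [0.286, -0.306, 0.664, -0.619]
ft_force: [-2.4, -2.7, 1.0]
gripper_width: 0.021
```

```bash
python3 st.py; python3 arc.py -.04 -.08 -.12 -.16 -.2
```

```text
t 13.05 p [ 0.4914 -0.0973  0.0869] jawyaw -2.2778 down [-0.053  0.046 -0.998] F [-2.4 -2.7  1. ] M [-0.97 -0.19  0.23] w 0.021 q [-0.44  0.46  1.7   0.02  1.05  1.83]
Tz about plug 0.67
-0.04 [-0.32 -0.38]
-0.08 [-0.62 -0.77]
-0.12 [-0.9  -1.17]
-0.16 [-1.17 -1.59]
-0.2 [-1.42 -2.01]
```

Call:
apply_moves:
  moves:
    - {"delta_pos": [-0.32, -0.38, 0], "delta_rot": [0, 0, 0.04], "grip": 1}
    - {"delta_pos": [-0.62, -0.77, 0], "delta_rot": [0, 0, 0.08], "grip": 1}
    - {"delta_pos": [-0.9, -1.17, 0], "delta_rot": [0, 0, 0.12], "grip": 1}
    - {"delta_pos": [-1.17, -1.59, 0], "delta_rot": [0, 0, 0.16], "grip": 1}
    - {"delta_pos": [-1.42, -2.01, 0], "delta_rot": [0, 0, 0.2], "grip": 1}
    - {"delta_pos": [-1.42, -2.01, 0], "delta_rot": [0, 0, 0.2], "grip": 1}

```text
clock: 13.65
tool_pos: [0.4773, -0.1175, 0.0869]
orientation: [0.346, -0.37, 0.631, -0.588]
ft_force: [-0.2, -1.6, 0.6]
gripper_width: 0.0209
```

```bash
python3 st.py; python3 arc.py -.02 -.04
```

```text
t 13.65 p [ 0.4773 -0.1175  0.0869] jawyaw -2.0779 down [-0.06   0.035 -0.998] F [-0.2 -1.6  0.6] M [-0.3  -0.53  0.02] w 0.0209 q [-0.48  0.44  1.72  0.    1.04  1.59]
Tz about plug 0.21
-0.02 [-0.12 -0.22]
-0.04 [-0.23 -0.43]
```

Call:
apply_moves:
  moves:
    - {"delta_pos": [-0.12, -0.22, 0], "delta_rot": [0, 0, 0.02], "grip": 1}
    - {"delta_pos": [-0.23, -0.43, 0], "delta_rot": [0, 0, 0.04], "grip": 1}
    - {"delta_pos": [-0.23, -0.43, 0], "delta_rot": [0, 0, 0.04], "grip": 1}

```text
clock: 13.95
tool_pos: [0.4748, -0.1219, 0.0869]
orientation: [0.358, -0.384, 0.623, -0.58]
ft_force: [-0.3, -1.0, 1.2]
gripper_width: 0.0208
```

```bash
python3 st.py; python3 arc.py -.02 -.04
```

```text
t 13.95 p [ 0.4748 -0.1219  0.0869] jawyaw -2.0367 down [-0.062  0.032 -0.998] F [-0.3 -1.   1.2] M [-0.3  -0.63 -0.06] w 0.0208 q [-0.49  0.44  1.73 -0.    1.04  1.55]
Tz about plug 0.07
-0.02 [-0.11 -0.22]
-0.04 [-0.22 -0.44]
```

Call:
apply_moves:
  moves:
    - {"delta_pos": [0, 0, 0.15], "delta_rot": [0, 0, 0], "grip": 1}
    - {"delta_pos": [0, 0, 0.3], "delta_rot": [0, 0, 0], "grip": 1}
    - {"delta_pos": [0, 0, 0.45], "delta_rot": [0, 0, 0], "grip": 1}
    - {"delta_pos": [0, 0, 0.5], "delta_rot": [0, 0, 0], "grip": 1}

```text
clock: 14.35
tool_pos: [0.4743, -0.1215, 0.0916]
orientation: [0.358, -0.384, 0.623, -0.58]
ft_force: [0.5, 0.2, -5.0]
gripper_width: 0.0211
```

```bash
python3 chk.py 5 375,205 395.3,269.0
```

```text
top 161 [ 0.5948 -0.1819  0.1205] slopes [-0.005  0.014]
scene 109 [ 0.5846 -0.1786  0.1195] slopes [ 0.003 -0.027]
t 14.45 p [ 0.4744 -0.1216  0.0917] jawyaw -2.037 down [-0.064  0.032 -0.997] F [-0.6  0.2 -5.2] M [0.1  0.1  0.03] w 0.021 q [-0.49  0.44  1.72 -0.    1.05  1.55]
Tz about plug 0.04
```

Call:
apply_moves:
  moves:
    - {"delta_pos": [0, 0, 0.4], "delta_rot": [0, 0, 0], "grip": 1}
    - {"delta_pos": [0, 0, 0.8], "delta_rot": [0, 0, 0], "grip": 1}
    - {"delta_pos": [0, 0, 1.2], "delta_rot": [0, 0, 0], "grip": 1}

```text
clock: 14.75
tool_pos: [0.4748, -0.1219, 0.1044]
orientation: [0.358, -0.384, 0.623, -0.58]
ft_force: [-0.1, -0.1, -4.1]
gripper_width: 0.0216
```

```bash
python3 st.py
```

```text
t 14.75 p [ 0.4748 -0.1219  0.1044] jawyaw -2.037 down [-0.062  0.032 -0.998] F [-0.1 -0.1 -4.1] M [ 0.07  0.05 -0.03] w 0.0216 q [-0.49  0.42  1.71 -0.    1.08  1.55]
Tz about plug -0.01
```

Call:
apply_moves:
  moves:
    - {"delta_pos": [0, 0, 2.5], "delta_rot": [0, 0, 0], "grip": 1}
    - {"delta_pos": [0, 0, 5], "delta_rot": [0, 0, 0], "grip": 1}
    - {"delta_pos": [-2, 1, 5], "delta_rot": [0, 0, 0.1], "grip": 1}
    - {"delta_pos": [-4, 3, 5], "delta_rot": [0, 0, 0.23], "grip": 1}
    - {"delta_pos": [-5.5, 6, 5], "delta_rot": [0, 0, 0.37], "grip": 1}
    - {"delta_pos": [-6.5, 9, 5], "delta_rot": [0, 0, 0.51], "grip": 1}
    - {"delta_pos": [-7, 12, 5], "delta_rot": [0, 0, 0.65], "grip": 1}
    - {"delta_pos": [-7.3, 15, 5], "delta_rot": [0, 0, 0.79], "grip": 1}

```text
clock: 15.55
tool_pos: [0.4013, 0.0292, 0.1544]
orientation: [-0.555, 0.595, -0.425, 0.397]
ft_force: [0.8, -0.4, -5.3]
gripper_width: 0.0213
```

```bash
python3 st.py
```

```text
t 15.55 p [0.4013 0.0292 0.1544] jawyaw -1.2417 down [-0.066 -0.023 -0.998] F [ 0.8 -0.4 -5.3] M [ 0.01  0.1  -0.  ] w 0.0213 q [-0.2   0.17  1.9  -0.04  1.13  1.06]
Tz about plug -0.1
```

Remaining: dx -0.3, dy +13.9 cm, rotation +1.286.

Call:
apply_moves:
  moves:
    - {"delta_pos": [0, 2, 0], "delta_rot": [0, 0, 0.14], "grip": 1}
    - {"delta_pos": [0, 4, 0], "delta_rot": [0, 0, 0.28], "grip": 1}
    - {"delta_pos": [0, 6, 0], "delta_rot": [0, 0, 0.42], "grip": 1}
    - {"delta_pos": [0, 8, 0], "delta_rot": [0, 0, 0.56], "grip": 1}
    - {"delta_pos": [-0.1, 10, 0], "delta_rot": [0, 0, 0.7], "grip": 1}
    - {"delta_pos": [-0.2, 12, 0], "delta_rot": [0, 0, 0.84], "grip": 1}
    - {"delta_pos": [-0.3, 13, 0], "delta_rot": [0, 0, 0.98], "grip": 1}
    - {"delta_pos": [-0.3, 13.9, 0], "delta_rot": [0, 0, 1.12], "grip": 1}

```text
clock: 16.35
tool_pos: [0.3986, 0.1678, 0.1543]
orientation: [-0.681, 0.73, -0.044, 0.041]
ft_force: [0.1, -0.0, -4.9]
gripper_width: 0.021
```

Call:
apply_moves:
  moves:
    - {"delta_pos": [0, 0, -2], "delta_rot": [0, 0, 0.1], "grip": 1}
    - {"delta_pos": [0, 0, -4], "delta_rot": [0, 0, 0.166], "grip": 1}
    - {"delta_pos": [0, 0, -6], "delta_rot": [0, 0, 0.166], "grip": 1}
    - {"delta_pos": [0, 0, -8], "delta_rot": [0, 0, 0.166], "grip": 1}
    - {"delta_pos": [0, 0, -9.5], "delta_rot": [0, 0, 0.166], "grip": 1}
    - {"delta_pos": [0, 0, -9.5], "delta_rot": [0, 0, 0.166], "grip": 1}

```text
clock: 16.95
tool_pos: [0.3979, 0.1669, 0.0579]
orientation: [-0.682, 0.731, 0.013, -0.014]
ft_force: [-0.3, -0.3, -3.7]
gripper_width: 0.0211
```

```bash
python3 -c "
from st import *
st();snap('scene','s6');snap('top','t6')
a=cv2.resize(cv2.imread('pics/s6.png')[190:300,200:320],None,fx=4,fy=4,interpolation=cv2.INTER_CUBIC)
b=cv2.resize(cv2.imread('pics/t6.png')[190:300,350:400],None,fx=4,fy=4,interpolation=cv2.INTER_CUBIC)
cv2.imwrite('pics/c6.png',np.hstack([a,b]))"
```

```text
t 16.95 p [0.3979 0.1669 0.0579] jawyaw 0.039 down [-0.    -0.071 -0.998] F [-0.3 -0.3 -3.7] M [-0.12  0.05 -0.03] w 0.0211 q [ 0.17  0.37  1.95 -0.09  0.84  0.19]
Tz about plug 0.14
```

View pics/c6.png

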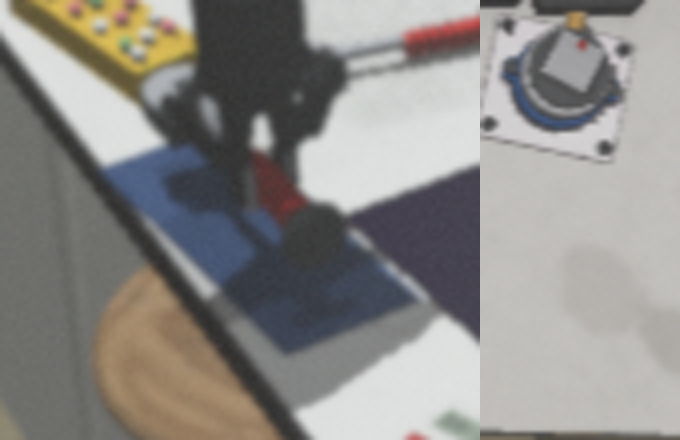

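The plug's dot, at crop (583,45), now lies on the vessel's -y side, and the wrench is level above the mat. Lowering.

Call:
apply_moves:
  moves:
    - {"delta_pos": [0, 0, -2], "delta_rot": [0, 0, 0], "grip": 1}
    - {"delta_pos": [0, 0, -3.5], "delta_rot": [0, 0, 0], "grip": 1}
    - {"delta_pos": [0, 0, -4.4], "delta_rot": [0, 0, 0], "grip": 1}
    - {"delta_pos": [0, 0, -4.7], "delta_rot": [0, 0, 0], "grip": 1}
    - {"delta_pos": [0, 0, -4.7], "delta_rot": [0, 0, 0], "grip": 1}

```text
clock: 17.55
tool_pos: [0.3991, 0.1672, 0.0125]
orientation: [-0.682, 0.731, 0.014, -0.013]
ft_force: [-2.7, -0.4, -1.2]
gripper_width: 0.0214
```

```bash
python3 st.py
```

```text
t 17.55 p [0.3991 0.1672 0.0125] jawyaw 0.0389 down [ 0.003 -0.07  -0.998] F [-2.7 -0.4 -1.2] M [-0.29  0.32 -0.19] w 0.0214 q [ 0.17  0.46  1.97 -0.11  0.72  0.21]
Tz about plug 0.83
```

Call:
apply_moves:
  moves:
    - {"delta_pos": [0, 0, -0.1], "delta_rot": [0, 0, 0], "grip": 1}
    - {"delta_pos": [0, 0, -0.2], "delta_rot": [0, 0, 0], "grip": 1}
    - {"delta_pos": [0, 0, -0.2], "delta_rot": [0, 0, 0], "grip": 1}

```text
clock: 17.85
tool_pos: [0.3992, 0.1673, 0.0116]
orientation: [-0.682, 0.731, 0.015, -0.013]
ft_force: [-7.4, 1.9, 17.0]
gripper_width: 0.0211
```

```bash
python3 st.py
```

```text
t 17.85 p [0.3992 0.1673 0.0116] jawyaw 0.0391 down [ 0.004 -0.07  -0.998] F [-7.4  1.9 17. ] M [-0.57  1.2  -0.23] w 0.0211 q [ 0.17  0.46  1.97 -0.11  0.72  0.21]
Tz about plug 1.99
```

Resting firmly. I'll ease up 1 mm and open.

Call:
apply_moves:
  moves:
    - {"delta_pos": [0, 0, 0.1], "delta_rot": [0, 0, 0], "grip": 1}
    - {"delta_pos": [0, 0, 0.1], "delta_rot": [0, 0, 0], "grip": 0.7}
    - {"delta_pos": [0, 0, 0.1], "delta_rot": [0, 0, 0], "grip": 0.5}
    - {"delta_pos": [0, 0, 0.1], "delta_rot": [0, 0, 0], "grip": 0.2}
    - {"delta_pos": [0, 0, 0.1], "delta_rot": [0, 0, 0], "grip": 0}
    - {"delta_pos": [0, 0, 0.1], "delta_rot": [0, 0, 0], "grip": 0}
    - {"delta_pos": [0, 0, 0.1], "delta_rot": [0, 0, 0], "grip": 0}
    - {"delta_pos": [0, 0, 0.1], "delta_rot": [0, 0, 0], "grip": 0}

```text
clock: 18.65
tool_pos: [0.3988, 0.1671, 0.0109]
orientation: [-0.682, 0.731, 0.014, -0.013]
ft_force: [-0.7, 0.8, 0.1]
gripper_width: 0.0855
```

```bash
python3 st.py
```

```text
t 18.65 p [0.3988 0.1671 0.0109] jawyaw 0.039 down [ 0.002 -0.07  -0.998] F [-0.7  0.8  0.1] M [0.03 0.01 0.04] w 0.0855 q [ 0.17  0.46  1.98 -0.11  0.72  0.21]
Tz about plug 0.13
```

Released. I'll lift straight along the tool and then clear the view.

Call:
apply_moves:
  moves:
    - {"delta_pos": [0, 0.05, 2], "delta_rot": [0, 0, 0], "grip": 0}
    - {"delta_pos": [0, 0.2, 5], "delta_rot": [0, 0, 0], "grip": 0}
    - {"delta_pos": [0, 0.6, 9], "delta_rot": [0, 0, 0], "grip": 0}
    - {"delta_pos": [0, 1, 13], "delta_rot": [0, 0, 0], "grip": 0}
    - {"delta_pos": [0, 4, 17], "delta_rot": [0, 0, 0], "grip": 0}
    - {"delta_pos": [-3, 8, 20], "delta_rot": [0, 0, 0], "grip": 0}
    - {"delta_pos": [-6, 12, 22], "delta_rot": [0, 0, 0], "grip": 0}
    - {"delta_pos": [-9, 16, 22], "delta_rot": [0, 0, 0], "grip": 0}

```text
clock: 19.45
tool_pos: [0.3152, 0.3195, 0.2324]
orientation: [-0.683, 0.731, 0.015, -0.012]
ft_force: [0.6, -0.6, -0.9]
gripper_width: 0.0858
```

Call:
apply_moves:
  moves:
    - {"delta_pos": [-2, 4, 0], "delta_rot": [0, 0, 0], "grip": 0}
    - {"delta_pos": [-4, 8, 0], "delta_rot": [0, 0, 0], "grip": 0}
    - {"delta_pos": [-7, 12, 0], "delta_rot": [0, 0, 0], "grip": 0}
    - {"delta_pos": [-10, 16, 0], "delta_rot": [0, 0, 0], "grip": 0}
    - {"delta_pos": [-10, 16, 0], "delta_rot": [0, 0, 0], "grip": 0}

```text
clock: 19.95
tool_pos: [0.212, 0.4811, 0.2295]
orientation: [-0.682, 0.731, 0.016, -0.016]
ft_force: [0.9, -1.1, -0.5]
gripper_width: 0.0852
```

```bash
python3 -c "
from st import *
st();snap('scene','s7');snap('top','t7')
a=cv2.resize(cv2.imread('pics/s7.png')[190:420,200:500],None,fx=1.6,fy=1.6,interpolation=cv2.INTER_CUBIC)
b=cv2.resize(cv2.imread('pics/t7.png')[180:300,175:475],None,fx=1.6,fy=1.6,interpolation=cv2.INTER_CUBIC)
cv2.imwrite('pics/c7.png',np.vstack([a,b]))"
```

```text
t 19.95 p [0.212  0.4811 0.2295] jawyaw 0.0447 down [ 0.002 -0.07  -0.998] F [ 0.9 -1.1 -0.5] M [ 0.03 -0.03  0.05] w 0.0852 q [ 0.95  0.35  1.45 -0.04  1.4   0.92]
Tz about plug -0.15
```

View pics/c7.png

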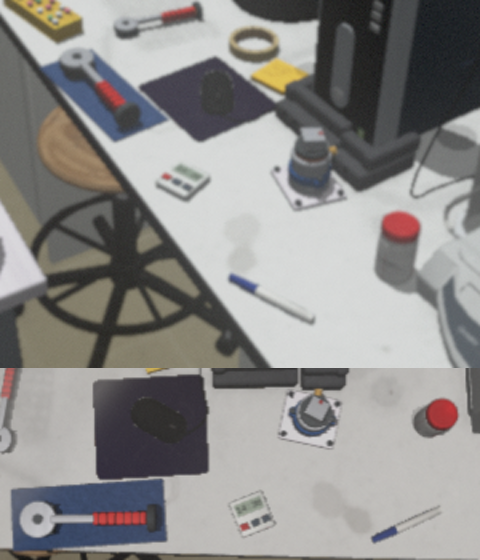

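```bash
python3 -c "
from rig import manip
print(manip.sign_off())"
```

```text
the job is handed in; nothing more can be done
None
```

The plug is tightened to the click, and the wrench is back flat on the blue mat and released. I handed in at about 20 s of the 64 s allowed.

- **Fitting:** the socket first caught on the plug's edge and pitched head-up in the grip, about 5 mm high. I levelled it and lowered it until it rested on the flange. The depth reading put the disc top at about 0.118 m against 0.117 m expected, so it was seated to within measurement error.
- **Tightening:** the plug came home after about 0.8 rad of handle turn. The torque peaked at about 1.46 N m, then fell to 0.67 N m. I judge the break-over at about 0.11 rad, past the 0.085 click and well short of the 0.2 stop. That angle is inferred from the torque; I could not measure it directly.
- **Removing:** I turned back until the torque was near zero. It never went negative, so I saw no sign of unscrewing. The socket then lifted off without binding.
- **Last pictures:** the wrench is on the mat, the red dot has moved to the vessel's -y side, and the jar, timer and marker look undisturbed. I judged these by eye and did not re-measure the plug's final angle.

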